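# Load the conveyor-roller magazine in order

### The job

Load the three conveyor rollers one by one into the gravity-feed magazine, laying each across the rails at the high end so that it rolls down: the plain roller from the carton must be at the stop, the grooved one next, the slim one last. The plain roller has to be drawn out of the carton by its end: lay it down on the table clear of the carton, let go, and take it again by its middle to load it. Leave the other things on the table where they are.

Things in the scene. Friction and masses are not known exactly. Their poses are not given: they have to be found in the camera images.
- plain_mid (a point): Plain steel conveyor roller: a smooth tube 50 mm in diameter and 130 mm long, with a thin axle stub (12 mm diameter) reaching 10 mm out of each end, 150 mm over all, about 0.4 kg. The point is its centre; its x axis runs along the roller. At the start it lies on the floor of the carton, pointing out of its mouth, with about 55 mm of its overall length outside.
- grooved_mid (a point): Grooved steel conveyor roller, lying on the table: as the plain one (50 mm diameter, tube 130 mm, 150 mm over all) but with two belt grooves, 10 mm wide and 5 mm deep, 23 mm to either side of its middle. Rollers stay where they are laid on the level table. The point is its centre; its x axis runs along the roller.
- slim_mid (a point): Slim plain steel conveyor roller, lying on the table: tube 38 mm in diameter and 130 mm long, 150 mm over all with its axle stubs, about 0.25 kg. The point is its centre; its x axis runs along the roller.
- carton_mouth (a point): Fixed cardboard carton, open at one end: 170 mm long, 84 wide, 66 high outside (75 over a folded-back flap), walls 4 mm, floor 3 mm. The point is at the middle of the open end, on the carton's floor (3 mm over the table); x points into the carton (the roller is drawn out towards -x), y across, z up.
- magazine: Fixed magazine: grey sheet-steel chute, 164 mm wide inside, open on top and at its upper end. Two steel rails fall at 14 degrees (0.244 rad) towards its +x, 225 mm long; between them a lane 76 mm wide is open down to the table, so fingertips may reach below the rails. Origin under it on the table; x points down the fall, y across (rollers lie along y), z up.
- magazine_load (a point): Loading spot in the magazine, on the plane of the rails' tops, mid-way between the sides, 172 mm up the slope from the stop; axes as magazine. A roller let go here rolls down by itself. Tall cheeks at both sides (from 120 mm up the slope to the upper end) rise 100 mm over the rails, so a gripper fits in only near a roller's middle; lower down the sides are 25 mm high.
- magazine_stop (a point): Stop at the low end of the magazine, 20 mm high: the point where its face meets the rails' plane, mid-way between the sides, 40 mm over the table; axes as magazine. At rest in order, the plain roller's centre is 18 mm back (-x) of this point and 30 mm above it, the grooved one's 67 mm back and 42 above, the slim one's 110 mm back and 47 above.
- dispenser: Bystander: a hand tape dispenser lying flat, about 170 by 100 by 62 mm with a cream tape roll; origin on the underside at the tape roll's centre. Leave alone.
- tape: Bystander: a loose roll of brown tape lying flat, 96 mm diameter, 48 mm high; origin at the centre of its underside. Leave alone.
- box: Bystander: a closed cardboard box 100 by 150 by 70 mm; origin at the centre of its underside. Leave alone.
Not all that is in view belongs to the job. Leave any yellow look-alike of the part that bears grooved_mid alone. Leave any yellow look-alike of the part that bears plain_mid alone.

How it is judged (in metres and radians):
On the way, in this order (a step that is already met when the one before it is completed fails the run):
1. the plain roller lies on the table, clear of the carton and let go (horizontal distance between plain_mid and carton_mouth above 0.082 m and height (world z) of plain_mid below 0.032 m and linear speed of plain below 0.03 m/s and contact force between plain and the fingers below 0.2 N), for 0.15 s.
2. the plain roller is carried, held by its middle (within 35 mm) (height (world z) of plain_mid above 0.06 m and contact force between plain and the fingers above 1 N and distance between the grasp point and plain_mid below 0.035 m), for 0.1 s.
3. the plain roller rests at the stop (x of plain_mid in the frame of magazine_stop between -0.0282 and -0.0082 m and z of plain_mid in the frame of magazine_stop between 0.0203 and 0.0403 m and y of plain_mid in the frame of magazine_stop between -0.015 and 0.015 m and angle between the x axis of plain_mid and the y axis of magazine_stop, either way round below 0.12 rad and linear speed of plain below 0.03 m/s and contact force between plain and the fingers below 0.2 N), for 0.2 s.
4. the grooved roller rests behind the plain one (x of grooved_mid in the frame of magazine_stop between -0.0767 and -0.0567 m and z of grooved_mid in the frame of magazine_stop between 0.0324 and 0.0524 m and y of grooved_mid in the frame of magazine_stop between -0.015 and 0.015 m and angle between the x axis of grooved_mid and the y axis of magazine_stop, either way round below 0.12 rad and linear speed of grooved below 0.03 m/s and contact force between grooved and the fingers below 0.2 N), for 0.2 s.
5. the slim roller rests behind the grooved one (x of slim_mid in the frame of magazine_stop between -0.1205 and -0.1005 m and z of slim_mid in the frame of magazine_stop between 0.0371 and 0.0571 m and y of slim_mid in the frame of magazine_stop between -0.015 and 0.015 m and angle between the x axis of slim_mid and the y axis of magazine_stop, either way round below 0.12 rad and linear speed of slim below 0.03 m/s and contact force between slim and the fingers below 0.2 N), for 0.2 s.
At the end, for the whole second after the job is handed in: In the magazine, from the stop upwards: plain, grooved, slim roller, each within 10 mm of its resting place against the stop or the roller before it, within 15 mm of the middle, lying square across the rails (within 0.12 rad), still and let go (all of step 3 and all of step 4 and all of step 5); the robot touches nothing.
It fails at once if the tape dispenser is moved more than 30 mm (distance of dispenser from where it was at the start of the episode above 0.03 m).
It fails at once if the roll of tape is moved more than 30 mm (distance of tape from where it was at the start of the episode above 0.03 m).
It fails at once if the closed box is moved more than 30 mm (distance of box from where it was at the start of the episode above 0.03 m).
It also fails if it takes over 72 s, if anything falls off the work surface, if the arm or the gripper's body presses on something with over 40 N, if the wrist force passes 120 N, or if a joint passes its speed limit or range.

### The arm

A 6-joint arm with a two-finger parallel gripper is mounted at the origin on the work surface. World frame = base frame: x ahead of the robot, y to its left, z up, the work surface at z = 0. Lengths are in mm, angles in rad, forces in N, time in s.
With the tool pointing down it reaches from about 350 to 875 mm from the base axis. Payload 4.2 kg.
Tool frame: the origin (TCP) lies between the finger pads; the fingertips stand 19 mm ahead of it and the grasp point (between the pads) is the TCP; y points along the fingers, z is the direction in which the jaws open and shut, and the axes are right-handed (so a half turn about y gives the same grasp; the last joint's range is limited). The gripper opens to 85 mm and grips with 20 to 120 N. Pads are 22 mm wide; open, the fingers measure 114 mm over their backs; the gripper's body (76 mm by 85 mm) begins 54 mm behind the grasp point. The pads swing forward as they close: fully open they stand 13 mm farther back than shut.
Start: joints at [-0.855, 0.385, 0.008, 0, -1.194, -0.259], TCP at [275.686, -560.889, 250.312] pointing down, gripper open.
Joint ranges: [-3.14, 3.14], [-1.21, 2.06], [-1.07, 1.41], [-3.16, 2.05], [-2.99, -0.16], [-3.1, 3.1]. Speed limits (rad/s): [2.79, 2.79, 3.14, 3.14, 3.14, 3.14].

### API

Orientations are given as a unit quaternion [x, y, z, w].
In Python, from bench import arm gives the robot as it stands.
- The arm moves only by the shell command python3 -m inch 'ROWS'. ROWS is JSON, a list of rows, each a list of 7 numbers: the opening, from 0 (shut) to 1 (fully open), then the shift along the tool's x, y, z in cm, then the turn, a rotation vector about the tool's x, y, z in degrees. A call has 1 to 20 rows; each row is the pose to reach, as a shift and turn from the pose commanded when the call began, along the tool's axes at that moment; what a row does not reach only later rows make up. A row lasts 1/12 s, in which the tool goes at most 41.7 mm and 7.16 degrees, less where a joint would pass 70% of its speed; a pose out of reach is approached as far as the arm can. A call with a gripper value outside its range is refused whole. The fingers move at their own pace and stop on an object; the grip force is fixed at half the most. Time passes only in rows, so rows that repeat a pose let the fingers close. It gives the time, the measured TCP pose, the force and the opening at its end, in the units of the state.
- arm.read_state(): the state, without advancing time (a new reading comes with each control period).
- arm.get_image(name): name is "scene" or "top" or "wrist"; returns the picture (400x640x3 uint8, red, green, blue); there is no depth.
- arm.camera_params(name): a dict with "fx", "fy", "cx", "cy" (pixels), "rvec" (rotation vector, rad) and "tvec" (3), from world to camera coordinates, as OpenCV has them. Camera axes: x right, y down, z forward; pixel columns grow to the right and rows downward; lengths in mm; the calibration is good to about 2 mm. A picture is of the moment at which its call begins: read the wrist's pose just before it. camera_params takes no time and is no camera call; for the wrist camera it gives the pose at the moment of the call.
- arm.job_done(): hands the job in, once; it reports no verdict.
Trained networks look in the newest picture that a camera, given by its name, has taken for a name from the list of things; names that differ only in an ending like _2 or _b are one class to them, and where a whole thing is asked for, a point or a joint stands for the part that bears it (a point fixed in the world has none). Each returns a list of dicts, best first, with "conf" (0 to 1); they miss things now and then, are a little off and sometimes report something else, mostly with a low value. They report only what shows in the picture. A call takes as long as a camera call. They do not tell look-alikes from the thing itself.
- arm.masks_of(label, camera): "mask" (400x640 bool, what is visible of it) and "extent" ([left, top, width, height] in pixels, round what is visible of it).
The state is a dict: "clock": time; "joints": joint angles; "joint_vel": joint speeds; "joint_efforts": joint torques, N m; "position": TCP position; "ee_rot": TCP orientation; "contact_force": force on the tool from outside, world axes, zero at the start; "wrist_torque": the same for the moment, N m; "gripper_width": finger opening in mm.
Only numpy, scipy, OpenCV 4.12 (cv2) and the standard library are available. Lean on these libraries where they do the work, as an engineer would, in place of code of your own. Each camera call takes 0.05 s, during which the arm holds its last target.

## Working session

There is one attempt and no reset: what is moved stays moved. The work goes in short steps, Python scripts to look and compute and a shell command to move; the robot and the scene stay as the last step left them, time stands still between calls to the robot, and variables do not carry over. Pictures are saved under pics/ and viewed, and the job is handed in when it is done.

```bash
ls; mkdir -p pics
cat > h.py <<'E'
import numpy as np, cv2
from bench import arm
from scipy.spatial.transform import Rotation as R
def snap(n,f):
    im=arm.get_image(n); cv2.imwrite('pics/'+f,cv2.cvtColor(im,cv2.COLOR_RGB2BGR)); return im
def cam(n):
    p=arm.camera_params(n); Rm=cv2.Rodrigues(np.array(p['rvec'],float))[0]; t=np.array(p['tvec'],float)
    return p,Rm,t
def ray(n,uv,z,c=None):
    p,Rm,t=c or cam(n); d=Rm.T@np.array([(uv[0]-p['cx'])/p['fx'],(uv[1]-p['cy'])/p['fy'],1.]); o=-Rm.T@t
    return o+d*(z-o[2])/d[2]
def proj(n,X,c=None):
    p,Rm,t=c or cam(n); q=Rm@np.array(X,float)+t
    return np.array([p['fx']*q[0]/q[2]+p['cx'],p['fy']*q[1]/q[2]+p['cy']])
E
python3 - <<'E'
from h import *
s=arm.read_state(); print(s)
for n in('top','scene','wrist'):
    snap(n,n+'0.png'); p,Rm,t=cam(n); print(n,-Rm.T@t,p)
print(R.from_quat(s['ee_rot']).as_matrix())
E
```

```text
pics
{'clock': 0.0, 'joints': array([-8.55426361e-01,  3.85546449e-01,  6.65143362e-03, -4.90139411e-04,
       -1.19397281e+00, -2.58605783e-01]), 'joint_vel': array([ 0.00039765,  0.00108708,  0.00062534, -0.00107868,  0.0003713 ,
       -0.00014278]), 'joint_efforts': array([ 2.76233886e-04, -3.92287838e+01,  1.88401222e+01,  4.18628141e+00,
       -4.67122023e-03, -8.35970386e-07]), 'position': array([ 275.4464514 , -560.44476877,  249.23895902]), 'ee_rot': array([-0.68803749, -0.15982758,  0.16022836,  0.68948272]), 'contact_force': array([-0.78911327, -0.049299  , -0.22208556]), 'wrist_torque': array([0.01312769, 0.00256124, 0.04973001]), 'gripper_width': 85.78401508689986}
top [ 431.46499711  -31.01225256 1066.79406332] {'fx': 372.1814626578183, 'fy': 372.1814626578183, 'cx': 323.20081982755556, 'cy': 206.40651144513484, 'rvec': array([ 2.13786064, -2.10105728,  0.16539907]), 'tvec': array([-18.67767357, 611.76182183, 974.97281754])}
scene [1074.96910932  385.81362675  968.40027289] {'fx': 407.910930049471, 'fy': 407.910930049471, 'cx': 317.6320525039533, 'cy': 211.52888745995233, 'rvec': array([ 1.1346526 ,  2.54268317, -0.80943921]), 'tvec': array([ 437.53465137, -307.20871286, 1398.71228804])}
wrist [ 209.4338255  -593.60041344  373.4686809 ] {'fx': 309.2231188949399, 'fy': 309.2231188949399, 'cx': 320.68322955369297, 'cy': 201.49311015553022, 'rvec': array([-1.56714195, -2.51650755, -0.37265368]), 'tvec': array([624.67510747, -37.35228376, 379.59010883])}
[[ 8.97564032e-01 -1.01463488e-03 -4.40882953e-01]
 [ 4.40884111e-01  1.86256165e-03  8.97562104e-01]
 [-8.95261394e-05 -9.99997751e-01  2.11910475e-03]]
```

View pics/top0.png

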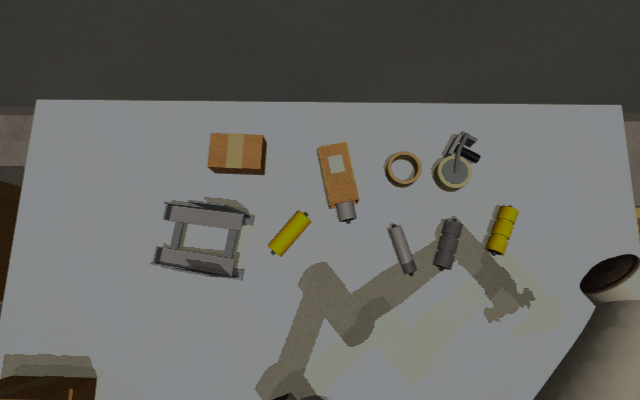

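View pics/scene0.png

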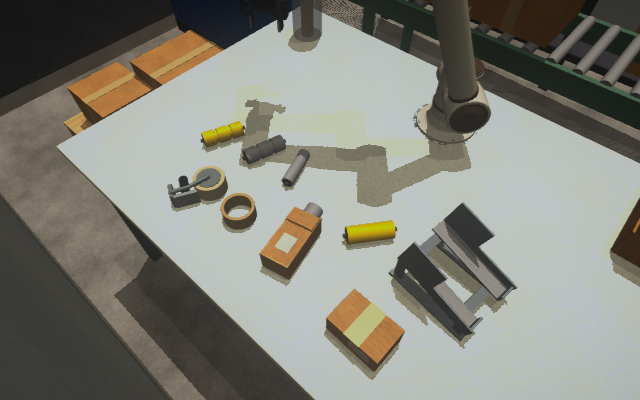

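View pics/wrist0.png

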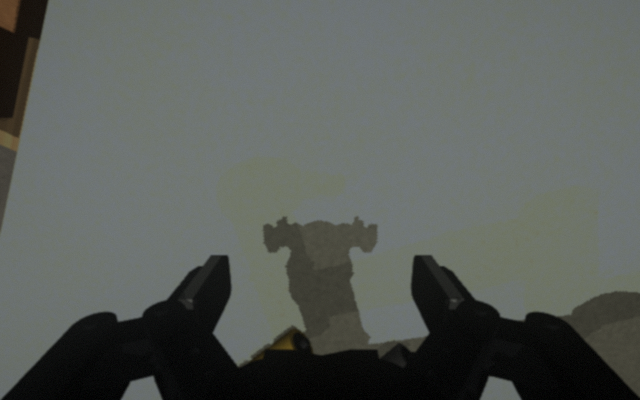

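Candidates (top image): plain – grey one in the carton mouth (346,210) against the yellow plain one (290,233). Grooved – dark grooved one (449,243) against the yellow grooved one (503,230). Slim – thin grey one (403,249), alone. I choose the grey/dark ones and check them in a crop.

Run:
```python
from h import *
im=cv2.imread('pics/top0.png')
a=cv2.resize(im[130:290,300:530],None,fx=3.4,fy=3.4,interpolation=cv2.INTER_CUBIC)
a=cv2.convertScaleAbs(a,alpha=1.5,beta=20); cv2.imwrite('pics/c1.png',a)
a=cv2.resize(im[180:300,140:270],None,fx=4.5,fy=4.5,interpolation=cv2.INTER_CUBIC)
a=cv2.convertScaleAbs(a,alpha=1.5,beta=20); cv2.imwrite('pics/c2.png',a)
for l in('plain_mid','grooved_mid','slim_mid','magazine','carton_mouth','dispenser','tape','box'):
  try:
    for m in arm.masks_of(l,'top')[:3]:
        v,u=np.nonzero(m['mask']); P=np.c_[u,v].astype(float); c=P.mean(0)
        w,V=np.linalg.eigh(np.cov((P-c).T)); ax=V[:,1]
        a=(P-c)@ax
        (cx,cy),(ww,hh),ang=cv2.minAreaRect(P.astype(np.float32))
        print(l,round(m['conf'],2),m['extent'],c.round(1),ax.round(3),'minrect',round(cx,1),round(cy,1),round(ww,1),round(hh,1), ray('top',c,25).round(0))
  except Exception as e: print(l,e)
```

```text
plain_mid 0.86 [267.8, 213.0, 44.7, 42.9] [289.3 233.5] [-0.651  0.759] minrect 289.5 233.5 18.5 52.6 [538.  86.  25.]
plain_mid 0.54 [336.9, 199.3, 22.6, 22.5] [346.2 211.5] [-0.044  0.999] minrect 346.4 212.1 20.4 18.0 [603. -73.  25.]
grooved_mid 0.77 [488.0, 207.2, 29.3, 45.9] [501.6 230.5] [-0.36   0.933] minrect 501.9 230.3 20.1 51.3 [ 557. -506.   25.]
grooved_mid 0.69 [433.0, 218.7, 31.4, 53.1] [448.  244.1] [-0.275  0.962] minrect 447.6 244.5 19.6 53.2 [ 516. -356.   25.]
slim_mid 0.77 [387.4, 226.5, 28.8, 52.6] [402.4 249.3] [0.358 0.934] minrect 402.5 250.0 53.5 13.7 [ 500. -230.   25.]
magazine 0.58 [152.7, 200.7, 103.3, 80.7] [202.  238.8] [-0.88   0.474] minrect 203.3 237.7 92.3 74.0 [519. 332.  25.]
carton_mouth 0.62 [318.1, 141.1, 42.7, 68.4] [338. 174.] [0.185 0.983] minrect 338.0 174.4 63.9 32.7 [713. -48.  25.]
carton_mouth 0.62 [388.1, 223.0, 29.2, 56.6] [402.3 248.9] [0.348 0.937] minrect 402.4 249.2 54.4 13.5 [ 501. -229.   25.]
dispenser 0.75 [317.6, 141.5, 42.0, 67.0] [338.1 173.4] [0.213 0.977] minrect 338.4 174.0 62.4 30.7 [715. -48.  25.]
dispenser 0.56 [432.6, 133.4, 49.3, 60.7] [456.1 164. ] [-0.411  0.911] minrect 458.6 163.7 35.3 61.6 [ 747. -388.   25.]
tape 0.57 [386.6, 151.9, 33.6, 36.9] [405.2 168.6] [-0.487  0.874] minrect 403.8 168.2 32.5 36.1 [ 732. -242.   25.]
box 0.77 [207.2, 131.9, 59.4, 45.4] [237.5 153.9] [-0.999 -0.034] minrect 237.1 153.9 57.6 41.5 [769. 247.  25.]
```

View pics/c1.png

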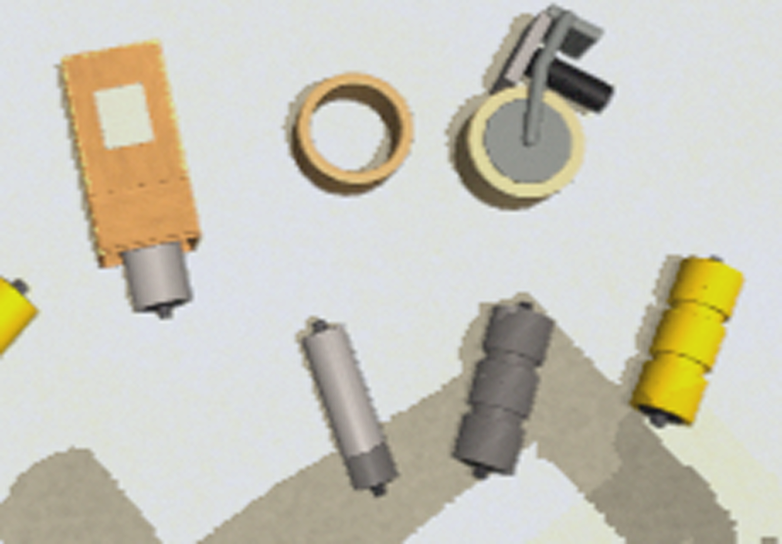

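View pics/c2.png

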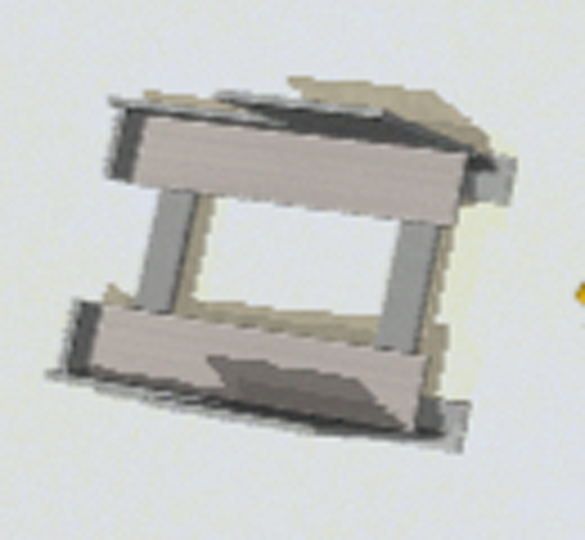

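The grey roller in the carton mouth, the dark grooved one and the slim grey one are the right parts. The crop shows the magazine's high end (cheeks) on the right and its stop on the left. Next I measure the magazine, carton and rollers, and check the result with an overlay.

```bash
cat > geo.py <<'E'
from h import *
c=cam('top')
def cc(p): return np.array([140+p[0]/4.5-.4,180+p[1]/4.5-.4])
def c1(p): return np.array([300+p[0]/3.4-.35,130+p[1]/3.4-.35])
E
python3 - <<'E'
from geo import *
zt=40+225*np.sin(.244)
s=[ray('top',cc(p),40,c) for p in((140,117),(127,183),(104,305),(92,367))]
e=[ray('top',cc(p),zt,c) for p in((470,153),(457,222),(428,354),(413,430))]
S=(s[1]+s[2])/2;E=(e[1]+e[2])/2
print([x.round(0) for x in s],[x.round(0) for x in e]); print('lane',np.linalg.norm(s[1]-s[2]),np.linalg.norm(e[1]-e[2]))
d=(S-E)[:2]; print('stop',S,'end',E,'len',np.linalg.norm(d),'exp',225*np.cos(.244),'ang',np.degrees(np.arctan2(d[1],d[0])))
y=(s[0]-s[3])[:2]; print('y ang',np.degrees(np.arctan2(y[1],y[0])), np.degrees(np.arctan2(*(e[0]-e[3])[[1,0]])))
# carton
for n,p,z in(('farL',(65,57),66),('farR',(160,42),66),('nearL',(100,262),66),('nearR',(198,235),66)): print(n,ray('top',c1(p),z,c).round(0))
for n,p,z in(('tip',(166,316),28),('tubeL0',(124,252),28),('tubeL1',(134,305),28),('tubeR0',(185,245),28),('tubeR1',(190,297),28)): print(n,ray('top',c1(p),z,c).round(0))
for n,a,b,z in(('slim',(319,323),(378,492),19),('groov',(524,304),(480,473),25)):
  A=ray('top',c1(a),z,c);B=ray('top',c1(b),z,c); print(n,((A+B)/2).round(0),np.linalg.norm(A-B),np.degrees(np.arctan2(*(A-B)[[1,0]])))
E
```

```text
[array([610., 423.,  40.]), array([568., 428.,  40.]), array([492., 435.,  40.]), array([454., 439.,  40.])] [array([582., 201.,  94.]), array([541., 206.,  94.]), array([464., 219.,  94.]), array([421., 225.,  94.])]
lane 76.30598513238583 77.9149030716819
stop [530.17436728 431.34899534  40.        ] end [502.61529243 212.48859358  94.35686493] len 220.58870792387296 exp 218.33536414238458 ang 82.8230437813904
y ang -5.631874926552195 -8.370318339342688
farL [781.   7.  66.]
farR [795. -71.  66.]
nearL [609. -24.  66.]
nearR [ 633. -103.   66.]
tip [572. -79.  28.]
tubeL0 [625. -44.  28.]
tubeL1 [580. -53.  28.]
tubeR0 [632. -95.  28.]
tubeR1 [588. -99.  28.]
slim [ 500. -230.   19.] 144.71686137157118 18.428679253474215
groov [ 518. -354.   25.] 144.41691640581035 -16.533049949200556
```

```bash
cat >> h.py <<'E'
def plan(x,y,z,yaw):
    s=arm.read_state(); M=R.from_quat(s['ee_rot']).as_matrix()
    d=M.T@(np.array([x,y,z])-s['position'])
    # target: tool y down, tool x at yaw
    a=np.radians(yaw); X=np.array([np.cos(a),np.sin(a),0]); Y=np.array([0,0,-1.]); Z=np.cross(X,Y)
    T=np.c_[X,Y,Z]; rv=np.degrees(R.from_matrix(M.T@T).as_rotvec())
    print('clock',round(s['clock'],2),'pos',s['position'].round(1),'yaw',round(np.degrees(np.arctan2(M[1,0],M[0,0])),2),'w',round(s['gripper_width'],1),'F',np.round(s['contact_force'],1))
    print('row',(d/10).round(2),rv.round(2),'rows',np.linalg.norm(d)/41.7,np.linalg.norm(rv)/7.16)
E
python3 -c "
from h import *
plan(600.5,-73,140,10.7)"
```

```text
clock 0.55 pos [ 275.7 -560.9  250.3] yaw 26.17 w 85.6 F [-0.5  1.1 -0.1]
row [50.67 11.03 29.46] [-0.   15.47  0.  ] rows 14.30246489265393 2.1608700277898527
```

```bash
python3 -m inch '[[1,50.67,11,29.46,0,15.5,0],[1,50.67,11,29.46,0,15.5,0],[1,50.67,11,29.46,0,15.5,0],[1,50.67,11,29.46,0,15.5,0],[1,50.67,11,29.46,0,15.5,0],[1,50.67,11,29.46,0,15.5,0],[1,50.67,11,29.46,0,15.5,0],[1,50.67,11,29.46,0,15.5,0],[1,50.67,11,29.46,0,15.5,0],[1,50.67,11,29.46,0,15.5,0],[1,50.67,11,29.46,0,15.5,0],[1,50.67,11,29.46,0,15.5,0],[1,50.67,11,29.46,0,15.5,0],[1,50.67,11,29.46,0,15.5,0],[1,50.67,11,29.46,0,15.5,0],[1,50.67,11,29.46,0,15.5,0],[1,50.67,11,29.46,0,15.5,0],[1,50.67,11,29.46,0,15.5,0]]'
python3 - <<'E'
from h import *
plan(600.5,-73,32,10.7)
im=snap('wrist','w1.png'); c=cam('wrist')
for p in((574,-78,28),(600.5,-73,28),(584,-76,53),(627,-68,3)): print(p,proj('wrist',p,c).round(0))
E
```

```text
clock: 2.05
position: [600.0, -73.6, 140.4]
ee_rot: [0.704, 0.065, -0.066, -0.704]
contact_force: [-0.3, -0.5, -0.6]
gripper_width: 85.3
clock 2.05 pos [600.  -73.6 140.4] yaw 10.64 w 85.3 F [-0.3 -0.5 -0.6]
row [ 0.07 10.84  0.05] [-0.   -0.06 -0.02] rows 2.600053991087104 0.008679782895180007
(574, -78, 28) [322. 172.]
(600.5, -73, 28) [322. 205.]
(584, -76, 53) [323. 193.]
(627, -68, 3) [322. 225.]
```

View pics/w1.png

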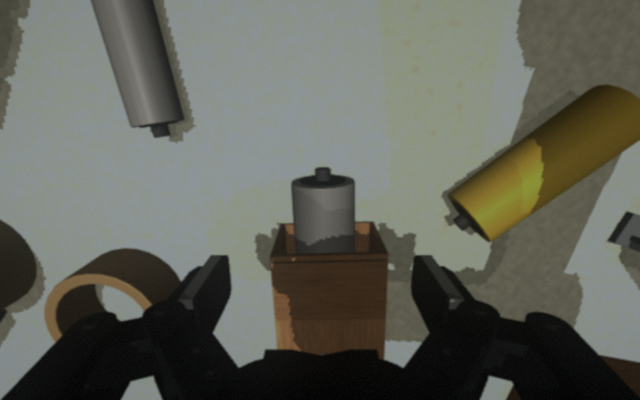

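The wrist picture shows the plain roller's stub tip at (322,170) and its tube vertical in the frame, matching my prediction of (322,172). I descend, grip and draw it out.

```bash
python3 -m inch '[[1,0,4,0,0,0,0],[1,0,8,0,0,0,0],[1,0,10.8,0,0,0,0],[1,0,10.8,0,0,0,0],[1,0,10.8,0,0,0,0],[0,0,10.8,0,0,0,0],[0,0,10.8,0,0,0,0],[0,0,10.8,0,0,0,0],[0,0,10.8,0,0,0,0],[0,0,10.8,0,0,0,0],[0,0,10.8,0,0,0,0],[0,0,10.8,0,0,0,0],[0,0,10.8,0,0,0,0]]'; python3 -c "
from h import *
plan(600,-73,32,10.7);snap('scene','s1.png')"
```

```text
clock: 3.18
position: [601.9, -73.0, 34.9]
ee_rot: [0.704, 0.067, -0.065, -0.704]
contact_force: [-0.5, 0.1, 6.2]
gripper_width: 48.4
clock 3.18 pos [601.9 -73.   34.9] yaw 10.72 w 48.4 F [-0.5  0.1  6.2]
row [-0.18  0.29  0.04] [0.05 0.02 0.23] rows 0.08277786781979098 0.03257385784629592
```

View pics/s1.png

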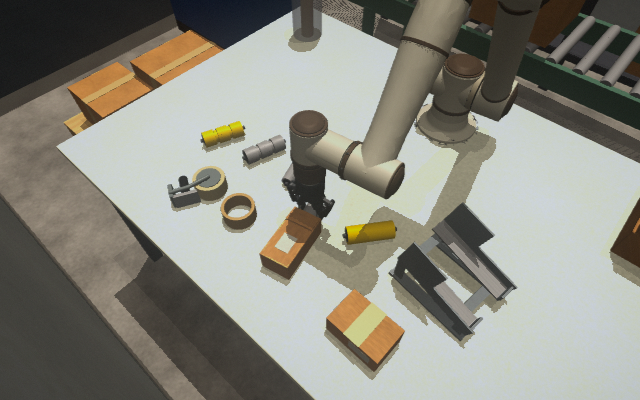

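```bash
python3 -m inch '[[0,-1,0,0,0,0,0],[0,-2.5,0,0,0,0,0],[0,-4,0,0,0,0,0],[0,-5.5,0,0,0,0,0],[0,-7,0,0,0,0,0],[0,-8.5,0,0,0,0,0],[0,-10,0,0,0,0,0],[0,-11.5,0,0,0,0,0],[0,-13,0,0,0,0,0],[0,-14,0,0,0,0,0],[0,-14,0,0,0,0,0],[0,-14,0,0,0,0,0]]'; python3 -c "
from h import *
plan(600,-73,32,10.7);snap('scene','s2.png')"
```

```text
clock: 4.23
position: [462.8, -99.0, 32.7]
ee_rot: [0.704, 0.066, -0.066, -0.704]
contact_force: [-1.2, 0.8, -1.4]
gripper_width: 48.5
clock 4.23 pos [462.8 -99.   32.7] yaw 10.68 w 48.5 F [-1.2  0.8 -1.4]
row [1.396e+01 7.000e-02 1.000e-02] [ 0.   -0.02  0.01] rows 3.3476346801065695 0.0036003897541662224
```

View pics/s2.png

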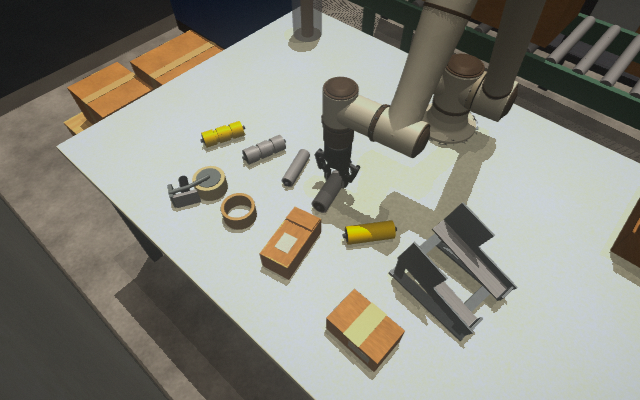

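```bash
python3 -m inch '[[0,0,0.2,0,0,0,0],[0,0,0.2,0,0,0,0],[0.4,0,0.2,0,0,0,0],[1,0,0.2,0,0,0,0],[1,0,0.2,0,0,0,0],[1,0,0.2,0,0,0,0],[1,0,0.2,0,0,0,0],[1,0,0.2,0,0,0,0],[1,0,-3,0,0,0,0],[1,0,-6,0,0,0,0],[1,0,-9,0,0,0,0],[1,0,-12,0,0,0,0],[1,0,-12,0,0,0,0]]'
python3 - <<'E'
from h import *
plan(526,-87,160,10.7)
snap('wrist','w2.png');c=cam('wrist')
snap('top','t2.png')
for m in arm.masks_of('plain_mid','top'):
    v,u=np.nonzero(m['mask']);print(m['conf'],m['extent'],ray('top',(u.mean(),v.mean()),28).round(1))
E
```

```text
clock: 5.37
position: [466.8, -98.9, 158.0]
ee_rot: [0.704, 0.071, -0.062, -0.703]
contact_force: [1.1, 0.5, -0.3]
gripper_width: 85.4
clock 5.37 pos [466.8 -98.9 158. ] yaw 10.77 w 85.4 F [ 1.1  0.5 -0.3]
row [ 6.04 -0.13  0.06] [0.14 0.07 0.69] rows 1.4497125007591738 0.09901644507309978
0.95 [270.6, 213.6, 40.0, 28.0] [556.1  74.8  28. ]
0.61 [338.9, 219.4, 19.2, 16.4] [556.9 -78.1  28. ]
```

View pics/w2.png

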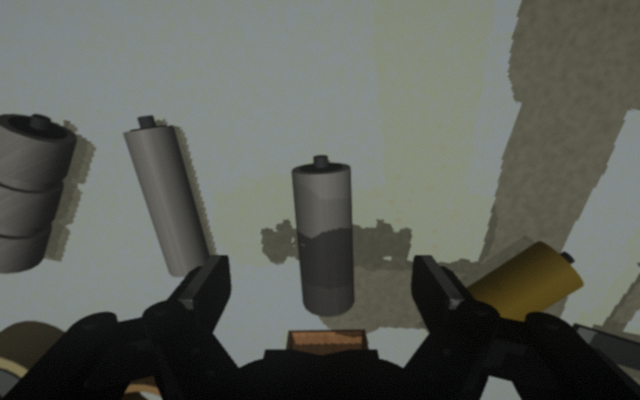

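View pics/t2.png

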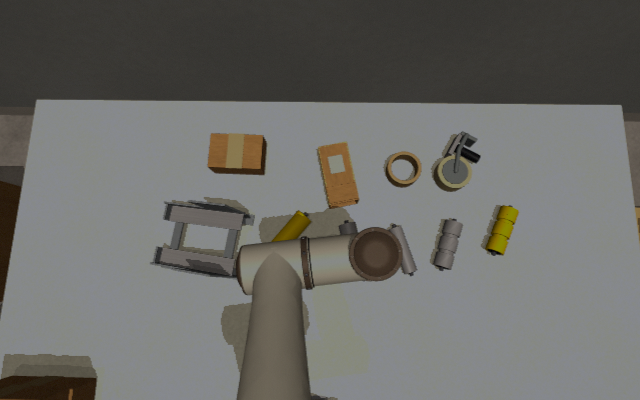

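Run:
```python
from h import *
c=cam('wrist')
A=ray('wrist',(322,163.5),50,c);B=ray('wrist',(328,315),50,c);T=ray('wrist',(320.5,157),25,c)
print(A,B,np.linalg.norm(A-B),np.degrees(np.arctan2(*(B-A)[[1,0]])),T,(A+B)/2)
```

```text
[ 428.44062924 -104.72144957   50.        ] [556.32817188 -75.21337223  50.        ] 131.2476673713699 12.99273135024791 [ 427.67133498 -106.01014424   25.        ] [492.38440056 -89.9674109   50.        ]
```

Run:
```python
import cv2
im=cv2.imread('pics/w2.png')[145:330,270:380]
cv2.imwrite('pics/c3.png',cv2.convertScaleAbs(cv2.resize(im,None,fx=3.2,fy=3.2,interpolation=cv2.INTER_CUBIC),alpha=2))
```

```text
(no output)
```

View pics/c3.png

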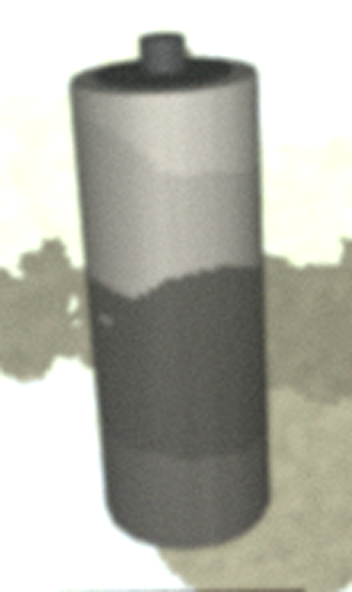

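Run:
```python
from h import *
c=cam('wrist')
A=ray('wrist',(321,174),50,c);B=ray('wrist',(329.4,315.6),50,c);T=ray('wrist',(320.9,157),31,c);T2=ray('wrist',(320.9,159),25,c)
print(A,B,np.linalg.norm(A-B),np.degrees(np.arctan2(*(B-A)[[1,0]])),T,T2,(A+B)/2)
for yaw in(10.7,13,14):
  a=np.radians(yaw);u=np.array([np.cos(a),np.sin(a),0]);n=np.array([-u[1],u[0],0])
  for C in([498,-91,25],[504,-90,25],):
    C=np.array(C)
    print(yaw,C,[proj('wrist',C+s*65*u+[0,0,25],c).round(1) for s in(-1,1)],proj('wrist',C-75*u+[0,0,6],c).round(1),[proj('wrist',C+s*65*u+25*n,c).round(1) for s in(-1,1)],[proj('wrist',C+s*65*u-25*n,c).round(1) for s in(-1,1)])
```

```text
[ 436.30888776 -103.9860478    50.        ] [556.7001609  -73.91401603  50.        ] 124.09023225523946 14.024692635477072 [ 426.71575784 -105.86230291   31.        ] [ 429.2138397  -105.38823456   25.        ] [496.50452433 -88.95003191  50.        ]
10.7 [498 -91  25] [array([322.8, 171.4]), array([322.5, 319.7])] [322.6 154.2] [array([353.1, 165.4]), array([349. , 302.3])] [array([292.1, 165.4]), array([295.8, 302.3])]
10.7 [504 -90  25] [array([322.6, 179.4]), array([322.4, 325.6])] [322.5 161.9] [array([352.7, 172.7]), array([348.7, 307.8])] [array([292.1, 172.7]), array([295.8, 307.8])]
13 [498 -91  25] [array([319.2, 171.5]), array([325.6, 319.6])] [318.8 154.3] [array([349.9, 164.2]), array([351.7, 301.3])] [array([288.9, 166.7]), array([298.6, 303.2])]
13 [504 -90  25] [array([319.1, 179.5]), array([325.4, 325.6])] [318.7 161.9] [array([349.5, 171.6]), array([351.4, 306.9])] [array([289., 174.]), array([298.6, 308.7])]
14 [498 -91  25] [array([317.7, 171.5]), array([326.9, 319.6])] [317.2 154.4] [array([348.5, 163.8]), array([352.9, 300.8])] [array([287.6, 167.3]), array([299.9, 303.5])]
14 [504 -90  25] [array([317.6, 179.5]), array([326.7, 325.5])] [317. 162.] [array([348.2, 171.1]), array([352.6, 306.4])] [array([287.7, 174.6]), array([299.9, 309. ])]
```

Run:
```python
from h import *
plan(498.5,-88.5,33,13)
print(proj('top',(571.6,-71.6,25)),proj('top',(581,-69.6,25)))
im=cv2.imread('pics/t2.png')[195:260,310:390]
cv2.imwrite('pics/c4.png',cv2.convertScaleAbs(cv2.resize(im,None,fx=8,fy=8,interpolation=cv2.INTER_CUBIC),alpha=1.5))
```

```text
clock 5.52 pos [462.6 -98.9 152.1] yaw 10.65 w 85.2 F [ 0.  -0.1 -0.3]
row [ 3.72 11.91  0.35] [-0.02 -2.35  0.  ] rows 2.9940113527661714 0.3281411632949498
[345.66286004 222.66943588] [344.98198048 219.35503231]
```

View pics/c4.png

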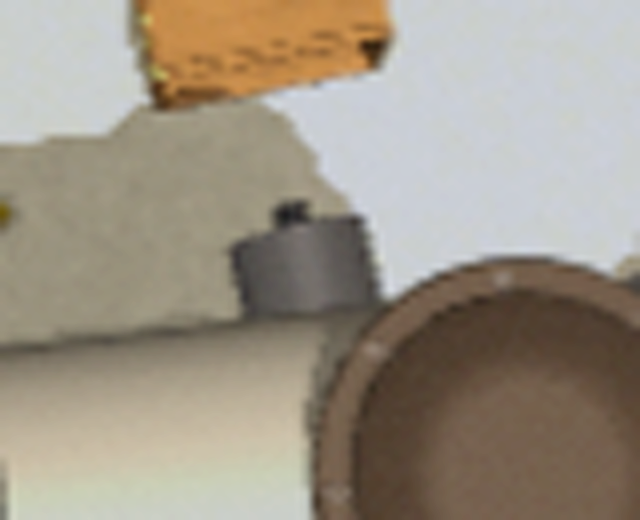

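The last wrist picture was taken while the arm was still settling, so the pose I paired with it was wrong. I look again with the arm still.

Run:
```python
from h import *
print(arm.read_state()['position']);c=cam('wrist')
im=snap('wrist','w3.png')
print(arm.read_state()['position'])
im=cv2.imread('pics/w3.png')[145:345,270:380]
cv2.imwrite('pics/c5.png',cv2.convertScaleAbs(cv2.resize(im,None,fx=3,fy=3,interpolation=cv2.INTER_CUBIC),alpha=2))
for yaw in(10.7,12,13):
  a=np.radians(yaw);u=np.array([np.cos(a),np.sin(a),0]);n=np.array([-u[1],u[0],0])
  for C in([505,-89,25],):
    C=np.array(C)
    print(yaw,C,[proj('wrist',C+s*65*u+[0,0,25],c).round(1) for s in(-1,1)],proj('wrist',C-75*u+[0,0,6],c).round(1),[proj('wrist',C+s*65*u+25*n,c).round(1) for s in(-1,1)],[proj('wrist',C+s*65*u-25*n,c).round(1) for s in(-1,1)])
```

```text
[462.58862035 -98.86100676 152.1243599 ]
[462.16168674 -98.92953508 151.42354326]
10.7 [505 -89  25] [array([323.6, 180.9]), array([323.3, 326.7])] [323.5 163.3] [array([353.6, 174.1]), array([349.5, 308.9])] [array([293.1, 174.1]), array([296.7, 308.9])]
12 [505 -89  25] [array([321.7, 181. ]), array([325. , 326.7])] [321.3 163.3] [array([351.8, 173.4]), array([351. , 308.3])] [array([291.4, 174.8]), array([298.3, 309.4])]
13 [505 -89  25] [array([320.2, 181. ]), array([326.3, 326.7])] [319.7 163.4] [array([350.5, 172.9]), array([352.2, 307.9])] [array([290. , 175.4]), array([299.5, 309.7])]
```

View pics/c5.png

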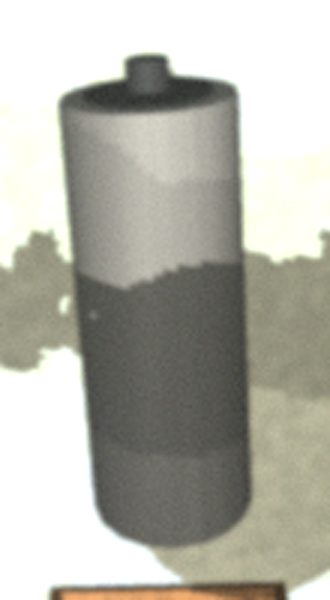

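```bash
python3 -c "
from h import *
plan(505.5,-88,32,13.3)"
```

```text
clock 5.57 pos [462.2 -98.9 151.4] yaw 10.65 w 85.6 F [-0.4 -0.  -0.5]
row [ 4.48 11.93  0.27] [-0.03 -2.65 -0.1 ] rows 3.057873385223947 0.37043302032526515
```

```bash
python3 -m inch '[[1,4.5,2,0.27,0,-2.6,0],[1,4.5,6,0.27,0,-2.6,0],[1,4.5,9,0.27,0,-2.6,0],[1,4.5,11.9,0.27,0,-2.6,0],[1,4.5,11.9,0.27,0,-2.6,0],[1,4.5,11.9,0.27,0,-2.6,0],[0,4.5,11.9,0.27,0,-2.6,0],[0,4.5,11.9,0.27,0,-2.6,0],[0,4.5,11.9,0.27,0,-2.6,0],[0,4.5,11.9,0.27,0,-2.6,0],[0,4.5,11.9,0.27,0,-2.6,0],[0,4.5,11.9,0.27,0,-2.6,0],[0,4.5,11.9,0.27,0,-2.6,0],[0,4.5,9,0.27,0,-2.6,0],[0,4.5,5,0.27,0,-2.6,0],[0,4.5,1,0.27,0,-2.6,0],[0,4.5,-3,0.27,0,-2.6,0],[0,4.5,-7,0.27,0,-2.6,0],[0,4.5,-7,0.27,0,-2.6,0],[0,4.5,-7,0.27,0,-2.6,0]]'
python3 - <<'E'
from h import *
S=np.array([530.2,431.3,40]); a=np.radians(82.9); x=np.array([np.cos(a),np.sin(a),0])
L=S-x*172*np.cos(.244)+[0,0,172*np.sin(.244)]; print('load',L)
plan(L[0],L[1],230,-7.1)
im=cv2.imread('pics/top0.png'); im=cv2.resize(im[180:300,140:270],None,fx=6,fy=6,interpolation=cv2.INTER_CUBIC)
c=cam('top'); y=np.array([-x[1],x[0],0])
def rail(d,yy,h=0): # d up slope
    return S-x*(d*np.cos(.244)-h*np.sin(.244))+[0,0,d*np.sin(.244)+h*np.cos(.244)]+y*yy
def P(X): q=proj('top',X,c); return tuple(int(v) for v in ((q-[140,180]+.4)*6))
for yy in(-82,-38,38,82): cv2.line(im,P(rail(0,yy)),P(rail(225,yy)),(0,0,255),1)
for d in(0,172,225): cv2.line(im,P(rail(d,-82)),P(rail(d,82)),(0,200,0),1)
for s in(-82,82): cv2.polylines(im,[np.array([P(rail(120,s)),P(rail(120,s,100)),P(rail(225,s,100)),P(rail(225,s))])],False,(255,0,0),1)
cv2.imwrite('pics/ov.png',im)
im=cv2.imread('pics/scene0.png'); im=cv2.resize(im[190:350,370:530],None,fx=5,fy=5,interpolation=cv2.INTER_CUBIC)[:600]
c2=cam('scene')
def P2(X): q=proj('scene',X,c2); return tuple(int(v) for v in ((q-[370,190]+.4)*5))
for yy in(-82,-38,38,82): cv2.line(im,P2(rail(0,yy)),P2(rail(225,yy)),(0,0,255),1)
for d in(0,172,225): cv2.line(im,P2(rail(d,-82)),P2(rail(d,82)),(0,200,0),1)
for s in(-82,82): cv2.polylines(im,[np.array([P2(rail(120,s)),P2(rail(120,s,100)),P2(rail(225,s,100)),P2(rail(225,s))])],False,(255,0,0),1)
cv2.imwrite('pics/ov2.png',im)
E
```

```text
clock: 7.23
position: [507.3, -87.7, 225.5]
ee_rot: [-0.702, -0.084, 0.079, 0.703]
contact_force: [-0.8, 0.5, -3.7]
gripper_width: 47.9
load [509.57026386 265.67458373  81.55280341]
clock 7.23 pos [507.3 -87.7 225.5] yaw 13.25 w 47.9 F [-0.8  0.5 -3.7]
row [ 8.33 -0.39 34.34] [-0.08 20.35  0.42] rows 8.474282685935302 2.8425029383156892
```

View pics/ov.png

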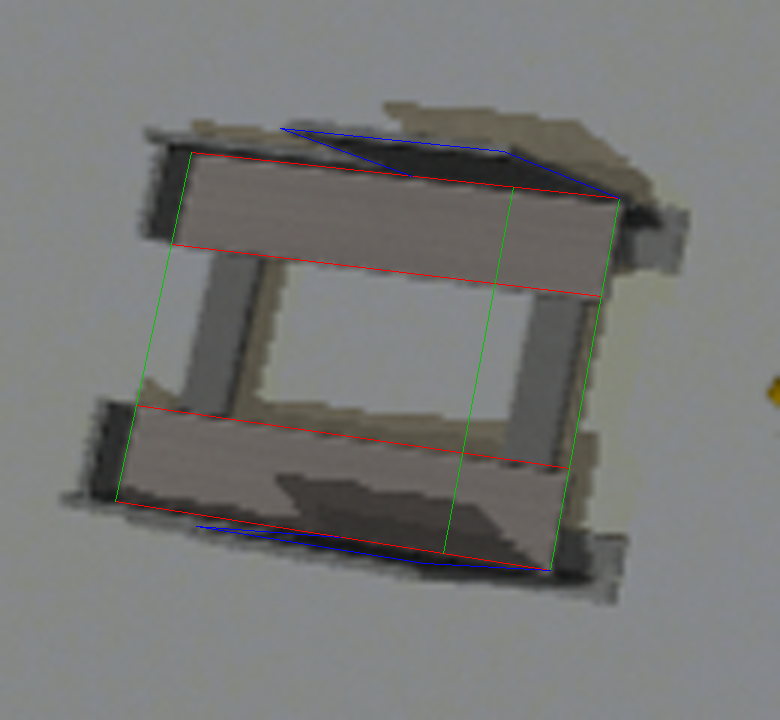

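View pics/ov2.png

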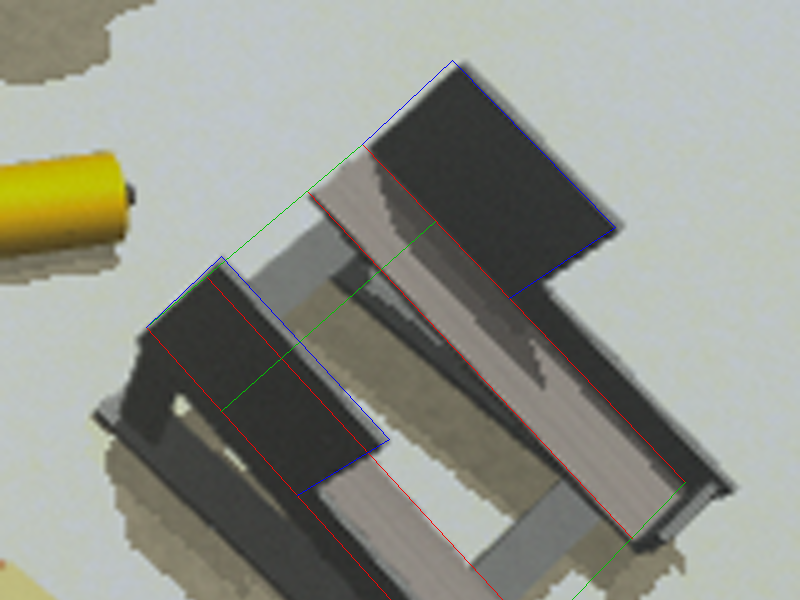

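The overlay of the magazine model fits in both views: rails, cheeks and stop lines lie on the edges to within 2–3 mm. The roller is held (width 48, about 4 N). I move over the load spot.

```bash
python3 -m inch '[[0,2,-1.5,4,0,2,0],[0,4,-1.5,8,0,5,0],[0,8.3,-1.5,16,0,10,0],[0,8.3,-1.5,20,0,15,0],[0,8.3,-1.5,24,0,20.2,0],[0,8.3,-1.5,28,0,20.2,0],[0,8.3,-1.5,31,0,20.2,0],[0,8.3,-1.5,33,0,20.2,0],[0,8.3,-1.5,34.3,0,20.2,0],[0,8.3,-1.5,34.3,0,20.2,0],[0,8.3,-1.5,34.3,0,20.2,0],[0,8.3,-1.5,34.3,0,20.2,0],[0,8.3,-1.5,34.3,0,20.2,0],[0,8.3,-1.5,34.3,0,20.2,0]]'
python3 - <<'E'
from h import *
plan(510.3,271.5,117,-7.1)
c=cam('wrist');snap('wrist','w4.png');snap('scene','s4.png');snap('top','t4.png')
s=arm.read_state();M=R.from_quat(s['ee_rot']).as_matrix()
for off in(-75,75): print(proj('wrist',s['position']+M@np.array([off,8,0]),c).round(1),proj('scene',s['position']+M@np.array([off,8,0])).round(1))
E
```

```text
clock: 8.4
position: [508.6, 263.6, 236.8]
ee_rot: [0.706, -0.044, 0.043, -0.706]
contact_force: [0.3, -0.2, -3.5]
gripper_width: 48.0
clock 8.4 pos [508.6 263.6 236.8] yaw -7.03 w 48.0 F [ 0.3 -0.2 -3.5]
row [ 0.08 11.98  0.81] [ 0.05  0.07 -0.05] rows 2.880047852078542 0.013879801495807557
[322.8 105.1] [472.2 200.1]
[322.2 392.8] [428.8 237.5]
```

View pics/w4.png

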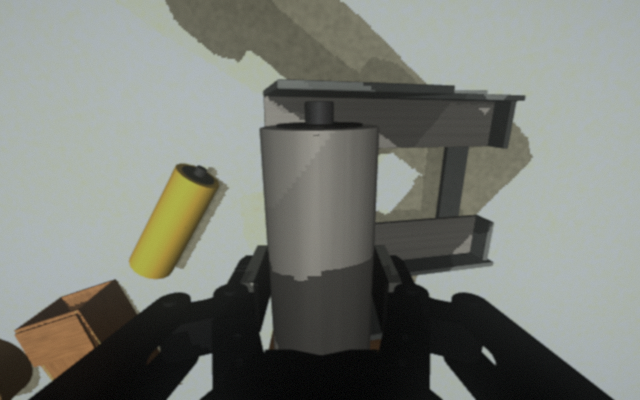

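View pics/s4.png

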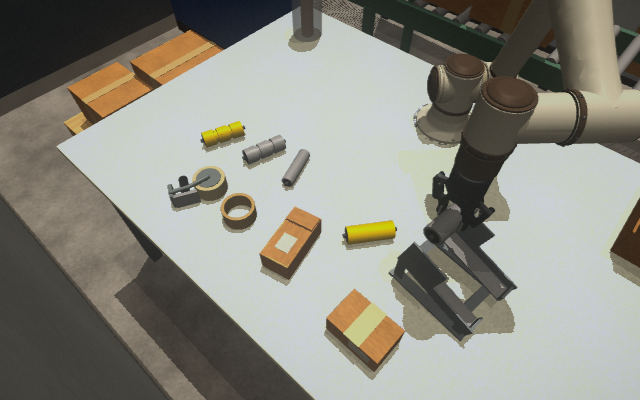

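```bash
python3 -m inch '[[0,0.1,3,0.4,0,0,0],[0,0.1,6,0.4,0,0,0],[0,0.1,9,0.4,0,0,0],[0,0.1,10.5,0.4,0,0,0],[0,0.1,11.5,0.4,0,0,0],[0,0.1,11.8,0.4,0,0,0],[0,0.1,11.8,0.4,0,0,0],[0,0.1,11.8,0.4,0,0,0]]'
python3 - <<'E'
from h import *
plan(509.8,268,115,-7.1)
snap('scene','s5.png')
im=cv2.imread('pics/s5.png')[160:310,380:540]
cv2.imwrite('pics/c6.png',cv2.resize(im,None,fx=4,fy=4,interpolation=cv2.INTER_CUBIC))
E
```

```text
clock: 9.22
position: [511.1, 269.3, 120.6]
ee_rot: [-0.705, 0.042, -0.043, 0.706]
contact_force: [-0.2, -0.4, -2.3]
gripper_width: 48.0
clock 9.22 pos [511.1 269.3 120.6] yaw -6.92 w 48.0 F [-0.2 -0.4 -2.3]
row [-0.11  0.56 -0.15] [-0.11  0.18  0.12] rows 0.1421214074734842 0.033711649420812416
```

View pics/c6.png

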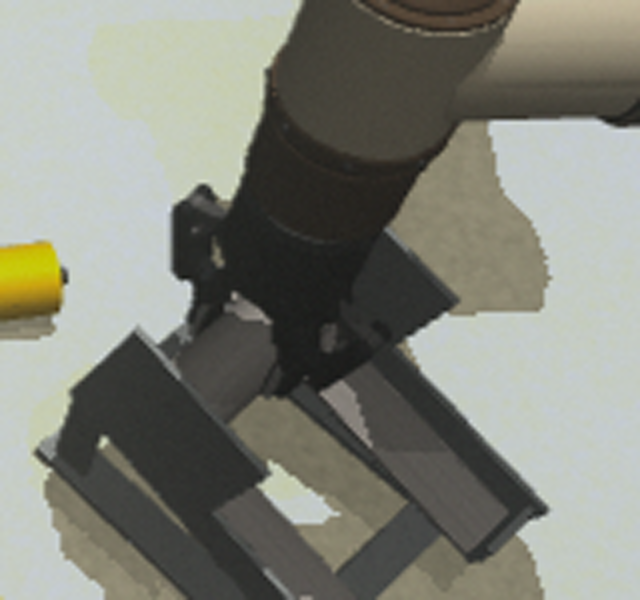

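```bash
python3 -m inch '[[0,0,0.2,0,0,0,0],[0,0,0.4,0,0,0,0],[0,0,0.4,0,0,0,0],[0,0,0.4,0,0,0,0]]'; python3 -c "
from h import *
plan(509.8,268,115,-7.1)"
```

```text
clock: 9.6
position: [511.0, 269.5, 117.3]
ee_rot: [-0.705, 0.042, -0.043, 0.706]
contact_force: [-1.4, 0.2, 7.0]
gripper_width: 48.4
clock 9.6 pos [511.  269.5 117.3] yaw -6.89 w 48.4 F [-1.4  0.2  7. ]
row [-0.1   0.23 -0.16] [-0.12  0.21  0.15] rows 0.07220653484697524 0.03954654735829913
```

Contact is made: the vertical force went from −2.3 to +7 N, so the roller sits on the rails. I open and rise.

```bash
python3 -m inch '[[1,0,-0.2,0,0,0,0],[1,0,-0.2,0,0,0,0],[1,0,-0.2,0,0,0,0],[1,0,-0.2,0,0,0,0],[1,0,-0.5,0,0,0,0],[1,0,-1.5,0,0,0,0],[1,0,-2.5,0,0,0,0],[1,0,-4,0,0,0,0],[1,0,-7,0,0,0,0],[1,0,-10,0,0,0,0],[1,0,-13,0,0,0,0],[1,0,-13,0,0,0,0],[1,0,-13,0,0,0,0]]'
python3 - <<'E'
from h import *
plan(518,-354,160,-16.5)
snap('scene','s6.png')
im=cv2.imread('pics/s6.png')[160:350,370:540]
cv2.imwrite('pics/c7.png',cv2.resize(im,None,fx=3,fy=3,interpolation=cv2.INTER_CUBIC))
E
```

```text
clock: 10.68
position: [510.9, 269.3, 248.8]
ee_rot: [-0.704, 0.041, -0.044, 0.707]
contact_force: [-0.5, 0.2, -0.4]
gripper_width: 85.1
clock 10.68 pos [510.9 269.3 248.8] yaw -6.93 w 85.1 F [-0.5  0.2 -0.4]
row [  8.18   8.61 -61.84] [-0.3   9.57  0.22] rows 15.100187201367959 1.3377073447423167
```

View pics/c7.png

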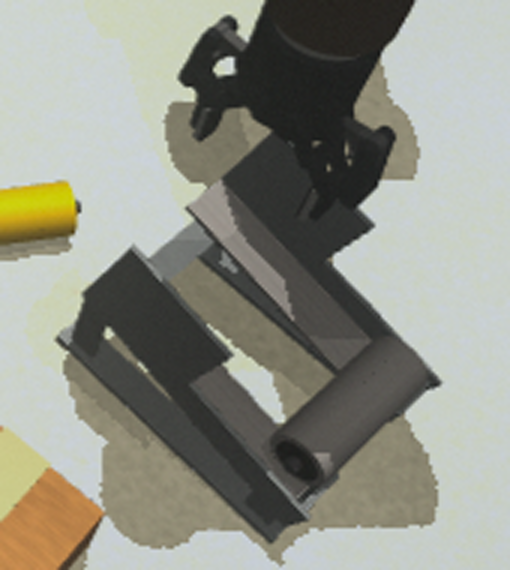

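The plain roller rests square against the stop. Next is the grooved one, with a hover and a wrist check.

```bash
python3 -m inch '[[1,1,0,-4,0,0,0],[1,2,0,-8,0,2,0],[1,3,0,-12,0,4,0],[1,4,0,-16,0,6,0],[1,5,2,-22,0,8,0],[1,8.2,5,-30,0,9.6,0],[1,8.2,8.7,-40,0,9.6,0],[1,8.2,8.7,-61.8,0,9.6,0],[1,8.2,8.7,-61.8,0,9.6,0],[1,8.2,8.7,-61.8,0,9.6,0],[1,8.2,8.7,-61.8,0,9.6,0],[1,8.2,8.7,-61.8,0,9.6,0],[1,8.2,8.7,-61.8,0,9.6,0],[1,8.2,8.7,-61.8,0,9.6,0],[1,8.2,8.7,-61.8,0,9.6,0],[1,8.2,8.7,-61.8,0,9.6,0],[1,8.2,8.7,-61.8,0,9.6,0],[1,8.2,8.7,-61.8,0,9.6,0],[1,8.2,8.7,-61.8,0,9.6,0],[1,8.2,8.7,-61.8,0,9.6,0]]'
cat > look.py <<'E'
from h import *
import sys
def look(f,C,yaw,r):
    for i in range(3): s=arm.read_state(); arm.get_image('top')
    s=arm.read_state(); c=cam('wrist'); snap('wrist',f+'.png')
    print(s['position'].round(1))
    im=cv2.imread('pics/'+f+'.png'); im=cv2.convertScaleAbs(im,alpha=1.6)
    big=cv2.resize(im[90:390,200:460],None,fx=2,fy=2,interpolation=cv2.INTER_CUBIC)
    a=np.radians(yaw);u=np.array([np.cos(a),np.sin(a),0]);n=np.array([-u[1],u[0],0]);C=np.array(C,float)
    def P(X): q=proj('wrist',X,c); return tuple(int(v) for v in (q-[200,90])*2)
    for sg in(-1,1):
        th=np.linspace(0,2*np.pi,60)
        cv2.polylines(big,[np.array([P(C+sg*65*u+r*(np.cos(t)*n+np.sin(t)*np.array([0,0,1]))) for t in th])],True,(0,0,255),1)
        cv2.polylines(big,[np.array([P(C+sg*75*u+6*(np.cos(t)*n+np.sin(t)*np.array([0,0,1]))) for t in th])],True,(0,255,0),1)
    cv2.imwrite('pics/'+f+'o.png',big)
E
python3 -c "
from look import *
look('w7',(518,-354,25),-16.5,25)
plan(518,-354,160,-16.5)"
```

```text
clock: 12.4
position: [517.2, -353.2, 158.4]
ee_rot: [-0.7, 0.101, -0.101, 0.7]
contact_force: [0.3, -0.6, -0.4]
gripper_width: 85.6
[ 517.5 -353.4  158.8]
clock 12.6 pos [ 517.4 -353.6  158.8] yaw -16.43 w 85.5 F [-0.8 -0.5 -0.8]
row [ 0.07 -0.12 -0.03] [-0.    0.07  0.03] rows 0.03405816231633282 0.010374225355577322
```

View pics/w7o.png

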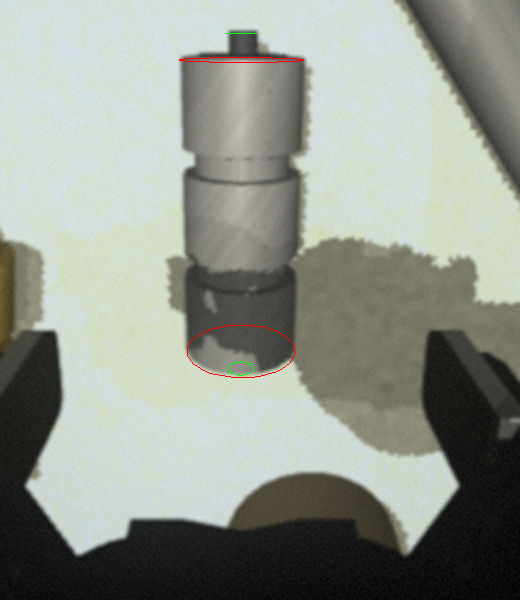

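The model outline lies on the grooved roller to about 1 mm. I descend, grip and lift.

```bash
python3 -m inch '[[1,0,4,0,0,0,0],[1,0,8,0,0,0,0],[1,0,11,0,0,0,0],[1,0,12.6,0,0,0,0],[1,0,12.6,0,0,0,0],[1,0,12.6,0,0,0,0],[0,0,12.6,0,0,0,0],[0,0,12.6,0,0,0,0],[0,0,12.6,0,0,0,0],[0,0,12.6,0,0,0,0],[0,0,12.6,0,0,0,0],[0,0,12.6,0,0,0,0],[0,0,12.6,0,0,0,0],[0,0,9,0,0,0,0],[0,0,5,0,0,0,0],[0,0,1,0,0,0,0],[0,0,-3,0,0,0,0],[0,0,-7,0,0,0,0],[0,0,-8,0,0,0,0],[0,0,-8,0,0,0,0]]'; python3 -c "
from h import *
plan(509.8,268,240,-7.0)"
```

```text
clock: 14.27
position: [518.3, -355.2, 242.8]
ee_rot: [0.7, -0.099, 0.105, -0.699]
contact_force: [0.3, 0.2, -2.7]
gripper_width: 48.2
clock 14.27 pos [ 518.3 -355.2  242.8] yaw -16.53 w 48.2 F [ 0.3  0.2 -2.7]
row [-18.55   0.07  59.5 ] [ 0.08 -9.53  0.51] rows 14.945784529290275 1.3327850846143867
```

```bash
python3 -m inch '[[0,-0.6,0,2,0,-1,0],[0,-1.5,0,5,0,-3,0],[0,-3,0,9,0,-5,0],[0,-18.5,0,59.4,0,-9.5,0],[0,-18.5,0,59.4,0,-9.5,0],[0,-18.5,0,59.4,0,-9.5,0],[0,-18.5,0,59.4,0,-9.5,0],[0,-18.5,0,59.4,0,-9.5,0],[0,-18.5,0,59.4,0,-9.5,0],[0,-18.5,0,59.4,0,-9.5,0],[0,-18.5,0,59.4,0,-9.5,0],[0,-18.5,0,59.4,0,-9.5,0],[0,-18.5,0,59.4,0,-9.5,0],[0,-18.5,0,59.4,0,-9.5,0],[0,-18.5,0,59.4,0,-9.5,0],[0,-18.5,0,59.4,0,-9.5,0],[0,-18.5,0,59.4,0,-9.5,0],[0,-18.5,0,59.4,0,-9.5,0],[0,-18.5,0,59.4,0,-9.5,0],[0,-18.5,0,59.4,0,-9.5,0]]'
python3 - <<'E'
from h import *
for i in range(2): snap('scene','s8.png')
c=cam('wrist');snap('wrist','w8.png')
plan(509.8,268,117,-7.0)
s=arm.read_state();M=R.from_quat(s['ee_rot']).as_matrix()
for off in(-75,75): print(proj('wrist',s['position']+M@np.array([off,8,0]),c).round(1),proj('scene',s['position']+M@np.array([off,8,0])).round(1))
E
```

```text
clock: 15.93
position: [508.0, 266.1, 236.8]
ee_rot: [0.706, -0.045, 0.043, -0.705]
contact_force: [-0.3, -0.2, -3.3]
gripper_width: 48.3
clock 16.08 pos [508.6 266.3 238.1] yaw -7.12 w 48.0 F [ 0.7  0.5 -2.6]
row [ 0.1  12.11  0.19] [ 0.02 -0.12 -0.03] rows 2.905265789885758 0.017841027039049592
[322.1 104.9] [473.3 200.4]
[321.6 392.3] [429.8 237.8]
```

View pics/w8.png

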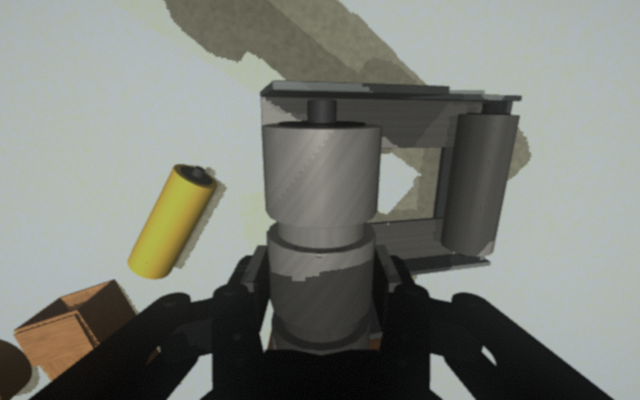

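View pics/s8.png

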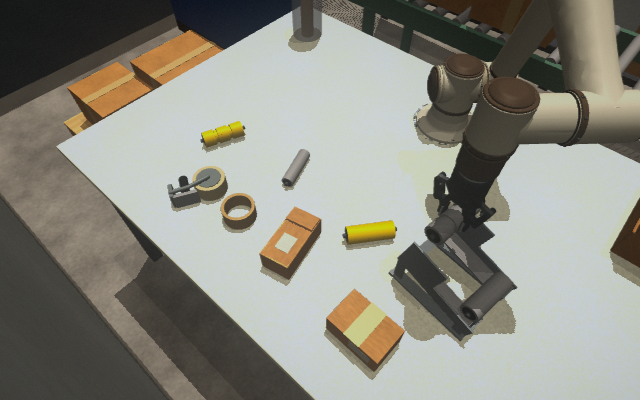

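The held roller's stub tip is at (321,102), within about 3 px of the prediction. The plain roller is seen at the stop. I lower.

```bash
python3 -m inch '[[0,0.1,3,0.2,0,0,0],[0,0.1,6,0.2,0,0,0],[0,0.1,9,0.2,0,0,0],[0,0.1,10.5,0.2,0,0,0],[0,0.1,11.5,0.2,0,0,0],[0,0.1,11.9,0.2,0,0,0],[0,0.1,12.1,0.2,0,0,0],[0,0.1,12.1,0.2,0,0,0],[0,0.1,12.1,0.2,0,0,0],[0,0.1,12.1,0.2,0,0,0]]'; python3 -c "
from h import *
plan(509.8,268,116,-7.0)"
```

```text
clock: 16.92
position: [510.5, 269.9, 118.7]
ee_rot: [-0.705, 0.043, -0.044, 0.706]
contact_force: [-0.3, 0.4, -2.7]
gripper_width: 47.8
clock 16.92 pos [510.5 269.9 118.7] yaw -7.02 w 47.8 F [-0.3  0.4 -2.7]
row [-0.05  0.26 -0.2 ] [-0.11 -0.02  0.11] rows 0.07972612087241972 0.0220321341938589
```

```bash
python3 -m inch '[[0,0,0.2,0,0,0,0],[0,0,0.3,0,0,0,0],[0,0,0.3,0,0,0,0],[0,0,0.3,0,0,0,0]]'; python3 -c "
from h import *
plan(509.8,268,116,-7.0)"
```

```text
clock: 17.25
position: [510.6, 270.0, 116.3]
ee_rot: [-0.705, 0.042, -0.044, 0.706]
contact_force: [-2.6, -0.4, 6.1]
gripper_width: 47.8
clock 17.25 pos [510.6 270.  116.3] yaw -6.99 w 47.8 F [-2.6 -0.4  6.1]
row [-0.05  0.03 -0.2 ] [-0.1   0.01  0.13] rows 0.05091875014682894 0.022635506864895148
```

Contact again (+6 N). Open and rise.

```bash
python3 -m inch '[[1,0,-0.2,0,0,0,0],[1,0,-0.2,0,0,0,0],[1,0,-0.2,0,0,0,0],[1,0,-0.2,0,0,0,0],[1,0,-0.5,0,0,0,0],[1,0,-1.5,0,0,0,0],[1,0,-2.5,0,0,0,0],[1,0,-4,0,0,0,0],[1,0,-7,0,0,0,0],[1,0,-10,0,0,0,0],[1,0,-13,0,0,0,0],[1,0,-13,0,0,0,0],[1,0,-13,0,0,0,0]]'
python3 - <<'E'
from h import *
plan(500,-230,160,18.4)
snap('scene','s9.png')
im=cv2.imread('pics/s9.png')[160:350,370:540]
cv2.imwrite('pics/c9.png',cv2.resize(im,None,fx=3,fy=3,interpolation=cv2.INTER_CUBIC))
E
```

```text
clock: 18.33
position: [510.6, 270.0, 247.8]
ee_rot: [-0.704, 0.042, -0.045, 0.707]
contact_force: [0.2, -1.3, -0.4]
gripper_width: 85.3
clock 18.33 pos [510.6 270.  247.8] yaw -7.02 w 85.3 F [ 0.2 -1.3 -0.4]
row [  5.02   8.56 -49.79] [ -0.22 -25.42   0.3 ] rows 12.175869446183185 3.5509008651557075
```

View pics/c9.png

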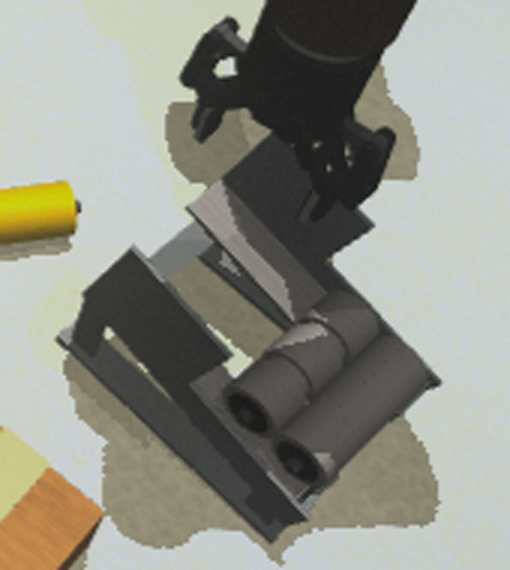

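The grooved roller lies behind the plain one, both square. Next is the slim one.

```bash
python3 -m inch '[[1,1,0,-4,0,0,0],[1,1,0,-8,0,-4,0],[1,2,0,-12,0,-10,0],[1,3,0,-16,0,-16,0],[1,4,2,-22,0,-22,0],[1,5,5,-30,0,-25.4,0],[1,5,8.6,-40,0,-25.4,0],[1,5,8.6,-49.8,0,-25.4,0],[1,5,8.6,-49.8,0,-25.4,0],[1,5,8.6,-49.8,0,-25.4,0],[1,5,8.6,-49.8,0,-25.4,0],[1,5,8.6,-49.8,0,-25.4,0],[1,5,8.6,-49.8,0,-25.4,0],[1,5,8.6,-49.8,0,-25.4,0],[1,5,8.6,-49.8,0,-25.4,0],[1,5,8.6,-49.8,0,-25.4,0],[1,5,8.6,-49.8,0,-25.4,0]]'; python3 -c "
from look import *
look('w10',(500,-230,19),18.4,19)
plan(500,-230,160,18.4)"
```

```text
clock: 19.8
position: [498.7, -229.9, 158.4]
ee_rot: [-0.698, -0.113, 0.114, 0.698]
contact_force: [0.0, 0.2, 0.6]
gripper_width: 85.6
[ 498.9 -229.9  158.7]
clock 20.0 pos [ 498.9 -230.1  158.6] yaw 18.47 w 85.6 F [-0.1  1.   0.6]
row [ 0.11 -0.14 -0.03] [0.01 0.07 0.03] rows 0.04204093062595926 0.010724843139414521
```

View pics/w10o.png

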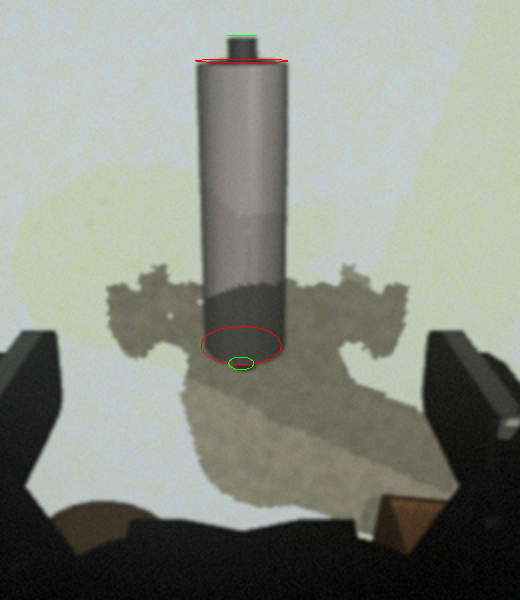

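```bash
python3 -m inch '[[1,0.1,4,0.1,0,-0.8,0],[1,0.1,8,0.1,0,-0.8,0],[1,0.1,11,0.1,0,-0.8,0],[1,0.1,13.2,0.1,0,-0.8,0],[1,0.1,13.2,0.1,0,-0.8,0],[1,0.1,13.2,0.1,0,-0.8,0],[0,0.1,13.2,0.1,0,-0.8,0],[0,0.1,13.2,0.1,0,-0.8,0],[0,0.1,13.2,0.1,0,-0.8,0],[0,0.1,13.2,0.1,0,-0.8,0],[0,0.1,13.2,0.1,0,-0.8,0],[0,0.1,13.2,0.1,0,-0.8,0],[0,0.1,13.2,0.1,0,-0.8,0],[0,0.1,13.2,0.1,0,-0.8,0],[0,0.1,9,0.1,0,-0.8,0],[0,0.1,5,0.1,0,-0.8,0],[0,0.1,1,0.1,0,-0.8,0],[0,0.1,-3,0.1,0,-0.8,0],[0,0.1,-7,0.1,0,-0.8,0],[0,0.1,-8,0.1,0,-0.8,0]]'; python3 -c "
from h import *
plan(509.8,266.5,238,-7.0)"
```

```text
clock: 21.67
position: [501.7, -230.7, 246.1]
ee_rot: [0.699, 0.122, -0.114, -0.695]
contact_force: [0.6, -1.1, -2.2]
gripper_width: 36.0
clock 21.67 pos [ 501.7 -230.7  246.1] yaw 19.23 w 36.0 F [ 0.6 -1.1 -2.2]
row [17.13  0.62 46.69] [ 0.3  26.22  0.71] rows 11.927372725592253 3.6641675040577266
```

```bash
python3 -m inch '[[0,0.6,0,2,0,2,0],[0,1.5,0,5,0,6,0],[0,3,0,9,0,12,0],[0,17.2,0,46.7,0,26.2,0],[0,17.2,0,46.7,0,26.2,0],[0,17.2,0,46.7,0,26.2,0],[0,17.2,0,46.7,0,26.2,0],[0,17.2,0,46.7,0,26.2,0],[0,17.2,0,46.7,0,26.2,0],[0,17.2,0,46.7,0,26.2,0],[0,17.2,0,46.7,0,26.2,0],[0,17.2,0,46.7,0,26.2,0],[0,17.2,0,46.7,0,26.2,0],[0,17.2,0,46.7,0,26.2,0],[0,17.2,0,46.7,0,26.2,0],[0,17.2,0,46.7,0,26.2,0],[0,17.2,0,46.7,0,26.2,0],[0,17.2,0,46.7,0,26.2,0]]'
python3 - <<'E'
from h import *
for i in range(2): snap('scene','s11.png')
c=cam('wrist');snap('wrist','w11.png')
plan(509.8,266.5,111,-7.0)
s=arm.read_state();M=R.from_quat(s['ee_rot']).as_matrix()
for off in(-75,75): print(proj('wrist',s['position']+M@np.array([off,8,0]),c).round(1),proj('scene',s['position']+M@np.array([off,8,0])).round(1))
E
```

```text
clock: 23.17
position: [508.2, 266.5, 238.3]
ee_rot: [0.706, -0.044, 0.044, -0.706]
contact_force: [-0.4, 0.0, -2.5]
gripper_width: 36.0
clock 23.32 pos [508.4 266.9 238.5] yaw -7.11 w 36.1 F [-0.5  0.3 -3.1]
row [ 0.14 12.75 -0.02] [-0.01 -0.11  0.01] rows 3.0583801889432958 0.015475612586985092
[322.  104.7] [473.6 200.4]
[321.6 391.6] [430.1 237.7]
```

View pics/w11.png

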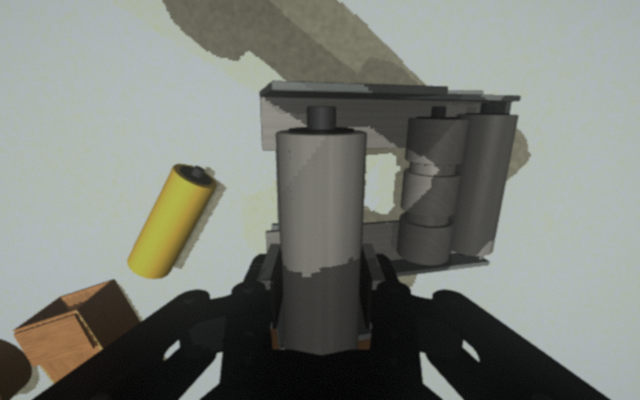

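The slim roller is held straight, stub tip at (321,107), and the plain and grooved ones are in place. I lower.

```bash
python3 -m inch '[[0,0.1,3,0,0,0,0],[0,0.1,6,0,0,0,0],[0,0.1,9,0,0,0,0],[0,0.1,11,0,0,0,0],[0,0.1,12,0,0,0,0],[0,0.1,12.4,0,0,0,0],[0,0.1,12.7,0,0,0,0],[0,0.1,12.7,0,0,0,0],[0,0.1,12.7,0,0,0,0],[0,0.1,12.7,0,0,0,0]]'; python3 -c "
from h import *
plan(509.8,268,116,-7.0)"
```

```text
clock: 24.15
position: [510.0, 268.3, 112.8]
ee_rot: [-0.705, 0.043, -0.044, 0.706]
contact_force: [-0.5, -0.4, -3.5]
gripper_width: 35.7
clock 24.15 pos [510.  268.3 112.8] yaw -7.02 w 35.7 F [-0.5 -0.4 -3.5]
row [-0.01 -0.32 -0.03] [-0.12 -0.02  0.12] rows 0.07744435207712143 0.023478282452638038
```

```bash
python3 -m inch '[[0,0,0.2,0,0,0,0],[0,0,0.3,0,0,0,0],[0,0,0.3,0,0,0,0],[0,0,0.3,0,0,0,0]]'; python3 -c "
from h import *
plan(509.8,268,116,-7.0)"
```

```text
clock: 24.48
position: [509.9, 268.3, 110.0]
ee_rot: [-0.705, 0.042, -0.044, 0.706]
contact_force: [-1.4, -0.1, 5.5]
gripper_width: 36.2
clock 24.48 pos [509.9 268.3 110. ] yaw -6.99 w 36.2 F [-1.4 -0.1  5.5]
row [-0.   -0.6  -0.02] [-0.09  0.01  0.11] rows 0.14429837310920685 0.01928460735980263
```

```bash
python3 -m inch '[[0.8,0,-0.2,0,0,0,0],[0.8,0,-0.2,0,0,0,0],[0.8,0,-0.2,0,0,0,0],[0.8,0,-0.2,0,0,0,0],[0.8,0,-0.5,0,0,0,0],[0.8,0,-1.5,0,0,0,0],[0.8,0,-2.5,0,0,0,0],[0.8,0,-4,0,0,0,0],[0.8,0,-7,0,0,0,0],[0.8,0,-10,0,0,0,0],[0.8,0,-14,0,0,0,0],[0.8,0,-14,0,0,0,0],[0.8,0,-14,0,0,0,0],[0.8,0,-14,0,0,0,0],[0.8,0,-14,0,0,0,0]]'
python3 - <<'E'
from h import *
plan(500,-230,160,18.4)
im=snap('scene','s12.png'); snap('top','t12.png')
a=np.radians(83);x=np.array([np.cos(a),np.sin(a),0]);y=np.array([-x[1],x[0],0]);S=np.array([530,431.3,40])
def mk(n,f,o,k,g):
    im=cv2.resize(cv2.imread('pics/'+f)[o[1]:o[1]+140,o[0]:o[0]+150],None,fx=k,fy=k,interpolation=cv2.INTER_CUBIC); c=cam(n)
    for b,h,r in((18,30,25),(67,42,25),(110,47,19)):
        C=S-x*b+[0,0,h]; th=np.linspace(0,6.29,60)
        for s in(-1,1): cv2.polylines(im,[np.array([((proj(n,C+s*65*y+r*(np.cos(t)*x+np.sin(t)*np.array([0,0,1])),c)-o)*k).astype(int) for t in th])],True,(0,0,255) if s<0 else (0,255,0),1)
    cv2.imwrite('pics/'+g,im)
mk('scene','s12.png',(385,210),4,'c12.png'); mk('top','t12.png',(140,170),4,'c13.png')
E
```

```text
clock: 25.73
position: [508.7, 267.2, 247.6]
ee_rot: [0.706, -0.044, 0.043, -0.705]
contact_force: [0.2, 0.0, -0.4]
gripper_width: 68.4
clock 25.73 pos [508.7 267.2 247.6] yaw -7.04 w 68.4 F [ 0.2  0.  -0.4]
row [  5.25   8.81 -49.44] [  0.05 -25.44  -0.09] rows 12.109625665994626 3.553285990082915
```

View pics/c12.png

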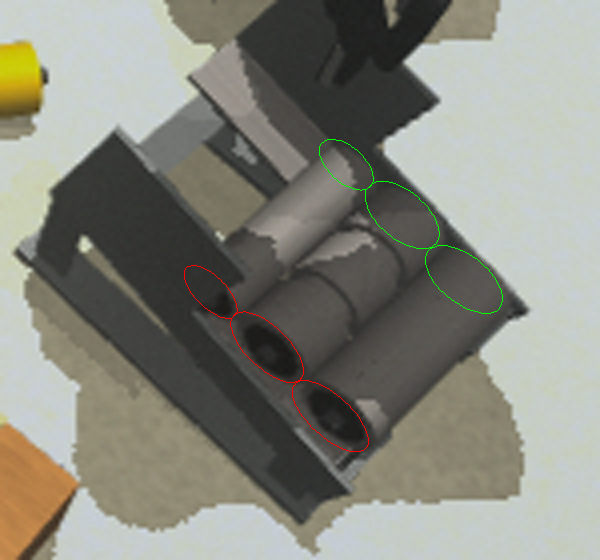

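View pics/s12.png

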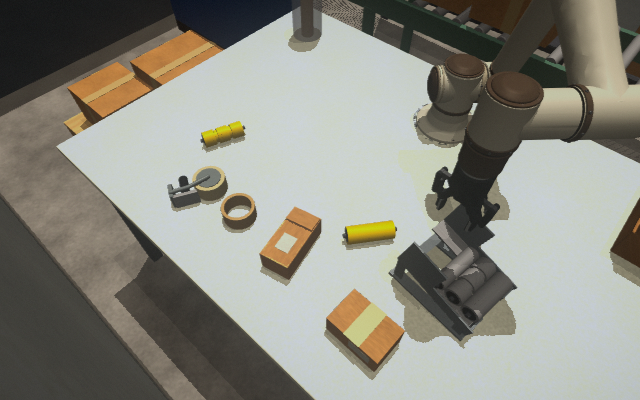

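View pics/c13.png

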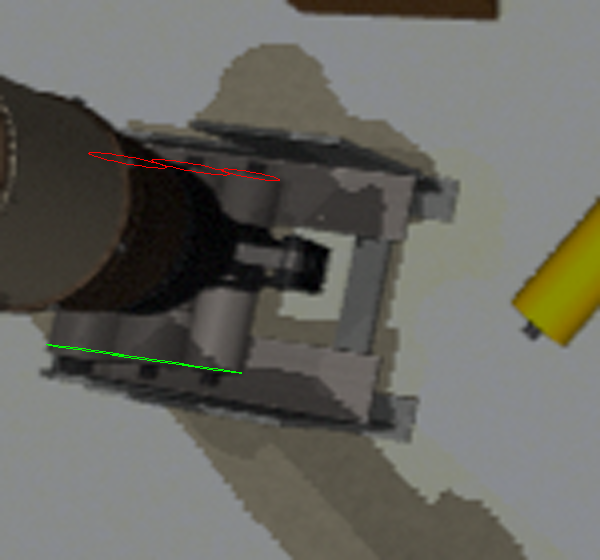

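The outlines of the three ideal resting places lie on the rollers' ends in the scene view. The bystanders are where they were, and the gripper is clear. I hand in.

```bash
python3 -c "
from h import *
print(arm.job_done()); print(arm.read_state()['clock'])"
```

```text
the job is handed in; nothing more can be done
None
the job is handed in; nothing more can be done
```

All three rollers are loaded in the right order and the job is handed in; it gives no verdict. The last clock reading before handing in was about 26 s of the 72 s allowed.

I drew the plain roller out of the carton by its end, laid it on the table clear of the carton, let go and took it again by its middle. I then released the plain, grooved and slim rollers one by one at the loading spot, each once the force reading showed it was sitting on the rails.

**Last checks:**
- **Rollers:** in the scene and top views the three roller ends lie within a few mm of the given resting places, by eye on outlines drawn there. They look square across the rails, though the arm hid part of the top view.
- **Bystanders:** the dispenser, tape, box and both yellow look-alikes look where they were at the start.
- **Robot:** the gripper was open and well above the magazine, with the wrist force near zero.

**One disagreement on the way:** the first wrist measurement of the plain roller on the table was about 7 mm off from the top view. That picture was taken before the arm had settled. I repeated it with the arm nearly still and the two views agreed.

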